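# Sort metal offcuts at the soldering bench

## Robot

A 6-joint arm with a two-finger parallel gripper is mounted at the origin on the work surface. World frame = base frame: x ahead of the robot, y to its left, z up, the work surface at z = 0. Lengths are in m, angles in rad, forces in N, time in s.
With the tool pointing down it reaches from about 0.35 to 0.775 m from the base axis. Payload 7.3 kg.
Tool frame: the origin (TCP) lies at the very end of the fingers, on their centre line; the grasp point (between the pads) lies 19 mm behind it; z points along the fingers, y is the line along which they close (so a half turn about z gives the same grasp; the last joint's range is limited). The gripper opens to 92 mm and grips with 3 to 60 N. Pads are 19 mm wide; open, the fingers measure 130 mm over their backs; the gripper's body (75 mm by 190 mm) begins 47 mm behind the grasp point.
Start: joints at [1.197, 0.342, 1.524, -0, 1.275, -0.146], TCP at [0.119, 0.511, 0.227] pointing down, gripper open.
Joint ranges: [-2.53, 2.53], [-0.77, 2.02], [0.04, 2.7], [-1, 4.14], [0.28, 2.66], [-3.11, 3.11]. Speed limits (rad/s): [2.57, 2.57, 3.14, 3.14, 3.14, 3.14].

## Interface

Orientations are given as [roll, pitch, yaw] about the fixed x, y, z axes, in that order (R = Rz(yaw) Ry(pitch) Rx(roll)).
In Python, from cell import robot gives the robot as it stands. The module is installed in compiled form; this text tells all that it offers.
- The arm moves only by the tool arm_command, never from a script. Its argument "moves" is a list of rows, each a list of 3 entries, a list of its own where there are three numbers: the shift along the tool's x, y, z in m, then the turn, a rotation vector about the tool's x, y, z in rad, then the finger opening in m, from 0 to 0.0918. In form: [[[dx, dy, dz], [ax, ay, az], claw], ...]. A call has exactly 5 rows; each row is the pose to reach, as a shift and turn from the pose commanded when the call began, along the tool's axes at that moment; what a row does not reach only later rows make up. A row lasts 1/10 s, in which the tool goes at most 50 mm and 8.59 degrees, less where a joint would pass 70% of its speed; a pose out of reach is approached as far as the arm can. A call with a gripper value outside its range is refused whole. The fingers move at their own pace and stop on an object; "squeeze" is the grip in N (left out, the last holds). Time passes only in rows, so rows that repeat a pose let the fingers close, or fill a call up. It gives the time, the measured TCP pose, the force, the opening and the grip force at its end, in the units of the state.
- robot.observe(): the state, without advancing time (a new reading comes with each control period).
- robot.read_camera(name): name is "scene" or "top" or "wrist"; returns the picture (400x640x3 uint8, red, green, blue); there is no depth.
- robot.camera_model(name): a dict with "fx", "fy", "cx", "cy" (pixels), "R" (3x3) and "t" (3): a world point X has camera coordinates R X + t. Camera axes: x right, y down, z forward; pixel columns grow to the right and rows downward; lengths in m; the calibration is good to about 2 mm. The wrist camera is an equidistant fisheye: a pixel r from the principal point sees the ray r / f radians off the axis. A picture is of the moment at which its call begins: read the wrist's pose just before it. camera_model takes no time and is no camera call; for the wrist camera it gives the pose at the moment of the call.
- robot.hand_in(): hands the job in; it is judged then, once.
The state is a dict: "time": time; "qpos": joint angles; "qvel": joint speeds; "joint_efforts": joint torques, N m; "tool_pos": TCP position; "tool_rot": TCP orientation; "contact_force": force on the tool from outside, world axes, zero at the start; "torque": the same for the moment, N m; "opening": finger opening in m; "grip_force": force on a finger pad.
Only numpy, scipy, OpenCV 4.12 (cv2) and the standard library are available. Lean on these libraries where they do the work, as an engineer would, in place of code of your own. Each camera call takes 0.05 s, during which the arm holds its last target. There are 200 camera calls.

## Task

Sort the five metal offcuts on the soldering bench into the blue trays, so that the metals do not mix: each belongs in the tray that carries a strip of its own metal, copper, brass or steel. Stand every piece upright on the floor of its tray, one piece to a bay (the steel piece may have either bay of its tray), and let go of it. Leave the flux jar and the fire brick where they are.

Things in the scene. Friction and masses are not known exactly. Their poses are not given: they have to be found in the camera images.
- copper_tube_mid (a point): Copper (reddish): offcut of copper tube standing on end, 34 mm outside and 26 mm inside diameter, 44 mm tall, about 150 g, open through the middle. The point is its centre, 22 mm above its foot; z along the tube, up.
- copper_bar_mid (a point): Copper (reddish): offcut of square copper bar standing on end, 26 x 26 mm across (flat sides face its x and y axes), 44 mm tall, about 265 g. The point is its centre, 22 mm above its foot; z up.
- brass_tube_mid (a point): Brass (yellow): offcut of brass tube standing on end, 34 mm outside and 26 mm inside diameter, 44 mm tall, about 140 g, open through the middle. The point is its centre, 22 mm above its foot; z along the tube, up.
- brass_bar_mid (a point): Brass (yellow): offcut of square brass bar standing on end, 26 x 26 mm across (flat sides face its x and y axes), 44 mm tall, about 250 g. The point is its centre, 22 mm above its foot; z up.
- steel_hex_mid (a point): Steel (grey): offcut of hexagonal steel bar standing on end, 28 mm across the flats, 44 mm tall, about 235 g; one pair of flats faces its +x and -x, the others lie 60 degrees round. The point is its centre, 22 mm above its foot; z up.
- copper_tray: Blue tray for copper, fixed, 92 (x) by 140 mm (y); a copper strip 20 x 132 mm lies on a 26 mm ledge (12 mm high) outside its -x side, which faces the robot. Origin: centre of its underside, on the bench. Floor 4 mm and wall tops 14 mm above that; walls 4 mm thick. A divider at y = 0 makes two open bays, each 84 (x) by 64 mm (y), centred at y = +34 and -34 mm.
- brass_tray: Blue tray for brass, fixed, 92 (x) by 140 mm (y); a brass strip 20 x 132 mm lies on a 26 mm ledge (12 mm high) outside its -x side, which faces the robot. Origin: centre of its underside, on the bench. Floor 4 mm and wall tops 14 mm above that; walls 4 mm thick. A divider at y = 0 makes two open bays, each 84 (x) by 64 mm (y), centred at y = +34 and -34 mm.
- steel_tray: Blue tray for steel, fixed, 92 (x) by 140 mm (y); a steel strip 20 x 132 mm lies on a 26 mm ledge (12 mm high) outside its -x side, which faces the robot. Origin: centre of its underside, on the bench. Floor 4 mm and wall tops 14 mm above that; walls 4 mm thick. A divider at y = 0 makes two open bays, each 84 (x) by 64 mm (y), centred at y = +34 and -34 mm.
- flux_jar: Flux jar, a bystander at the left (+y) edge of the work: glass jar with a blue cap, 60 mm diameter, 75 mm tall; origin at the centre of its underside.
- fire_brick: Fire brick, a bystander at the right (-y) edge of the work: pale block 110 x 65 x 32 mm; origin at the centre of its underside, x along its length.

How it is judged:
At the end, for the whole second after the job is handed in: Copper pieces in the copper tray, brass in the brass tray, one to a bay; steel in either bay of the steel tray. Each centre within 36 mm (tray x) and 22 mm (y) of its bay's centre, 22 to 31 mm above the tray's underside, upright within 0.12 rad, slower than 20 mm/s ((((x of copper_tube_mid in the frame of copper_tray between -0.036 and 0.036 m and y of copper_tube_mid in the frame of copper_tray between 0.012 and 0.056 m and z of copper_tube_mid in the frame of copper_tray between 0.022 and 0.031 m) and (x of copper_bar_mid in the frame of copper_tray between -0.036 and 0.036 m and y of copper_bar_mid in the frame of copper_tray between -0.056 and -0.012 m and z of copper_bar_mid in the frame of copper_tray between 0.022 and 0.031 m)) or ((x of copper_tube_mid in the frame of copper_tray between -0.036 and 0.036 m and y of copper_tube_mid in the frame of copper_tray between -0.056 and -0.012 m and z of copper_tube_mid in the frame of copper_tray between 0.022 and 0.031 m) and (x of copper_bar_mid in the frame of copper_tray between -0.036 and 0.036 m and y of copper_bar_mid in the frame of copper_tray between 0.012 and 0.056 m and z of copper_bar_mid in the frame of copper_tray between 0.022 and 0.031 m))) and (((x of brass_tube_mid in the frame of brass_tray between -0.036 and 0.036 m and y of brass_tube_mid in the frame of brass_tray between 0.012 and 0.056 m and z of brass_tube_mid in the frame of brass_tray between 0.022 and 0.031 m) and (x of brass_bar_mid in the frame of brass_tray between -0.036 and 0.036 m and y of brass_bar_mid in the frame of brass_tray between -0.056 and -0.012 m and z of brass_bar_mid in the frame of brass_tray between 0.022 and 0.031 m)) or ((x of brass_tube_mid in the frame of brass_tray between -0.036 and 0.036 m and y of brass_tube_mid in the frame of brass_tray between -0.056 and -0.012 m and z of brass_tube_mid in the frame of brass_tray between 0.022 and 0.031 m) and (x of brass_bar_mid in the frame of brass_tray between -0.036 and 0.036 m and y of brass_bar_mid in the frame of brass_tray between 0.012 and 0.056 m and z of brass_bar_mid in the frame of brass_tray between 0.022 and 0.031 m))) and ((x of steel_hex_mid in the frame of steel_tray between -0.036 and 0.036 m and y of steel_hex_mid in the frame of steel_tray between 0.012 and 0.056 m and z of steel_hex_mid in the frame of steel_tray between 0.022 and 0.031 m) or (x of steel_hex_mid in the frame of steel_tray between -0.036 and 0.036 m and y of steel_hex_mid in the frame of steel_tray between -0.056 and -0.012 m and z of steel_hex_mid in the frame of steel_tray between 0.022 and 0.031 m)) and angle between each of copper_tube_mid, copper_bar_mid, brass_tube_mid, brass_bar_mid, steel_hex_mid's own z axis and vertical below 0.12 rad and linear speed of each of copper_tube, copper_bar, brass_tube, brass_bar, steel_hex below 0.02 m/s); the robot touches nothing.
It fails at once if the flux jar is moved by more than 20 mm (distance of flux_jar from where it was at the start of the episode above 0.02 m).
It fails at once if the fire brick is moved by more than 20 mm (distance of fire_brick from where it was at the start of the episode above 0.02 m).
It also fails if it takes over 99 s, if anything falls off the work surface, if the arm or the gripper's body presses on something with over 40 N, if the wrist force passes 120 N, or if a joint passes its speed limit or range.

## Working session

There is one attempt and no reset: what is moved stays moved. The work goes in short steps, Python scripts to look and compute and a tool call to move; the robot and the scene stay as the last step left them, time stands still between calls to the robot, and variables do not carry over. Pictures are saved under pics/ and viewed, at most 14 in all, crops included, and the job is handed in when it is done.

Besides the shell and the picture viewer there is one more tool, called after "Request:" by a JSON object that holds its "op" and its "data", one argument or row to a line. arm_command: Moves the arm, as the interface text tells. Its arguments: {"type":"object","properties":{"moves":{"type":"array"},"squeeze":{"type":"number"}},"required":["moves"]}

```bash
mkdir -p pics; python3 - <<'E'
from cell import robot
import cv2
s=robot.observe();print({k:s[k] for k in('time','tool_pos','tool_rot','opening')})
for n in('top','scene'):
    cv2.imwrite(f'pics/{n}0.png',robot.read_camera(n)[:,:,::-1]);print(robot.camera_model(n))
E
```

```text
{'time': 0.0, 'tool_pos': array([0.11838946, 0.51105532, 0.22604126]), 'tool_rot': array([-3.14006413e+00, -2.17375558e-04,  2.91377359e+00]), 'opening': 0.09187064445106688}
{'fx': 445.6861657847334, 'fy': 445.6861657847334, 'cx': 315.47982812789917, 'cy': 204.12966917235522, 'R': array([[-0.00894562, -0.99993937,  0.00642076],
       [-0.99639786,  0.00837208, -0.08438723],
       [ 0.08432836, -0.00715253, -0.99641235]]), 't': array([0.00295594, 0.50368732, 1.16271054])}
{'fx': 414.7827489251984, 'fy': 414.7827489251984, 'cx': 319.1269668189354, 'cy': 199.69106043943847, 'R': array([[-0.35259665,  0.93576851, -0.0035923 ],
       [ 0.59467008,  0.22110377, -0.77296871],
       [-0.7225255 , -0.27468241, -0.63443398]]), 't': array([ 0.19335414, -0.26384392,  1.48659006])}
```

View pics/top0.png

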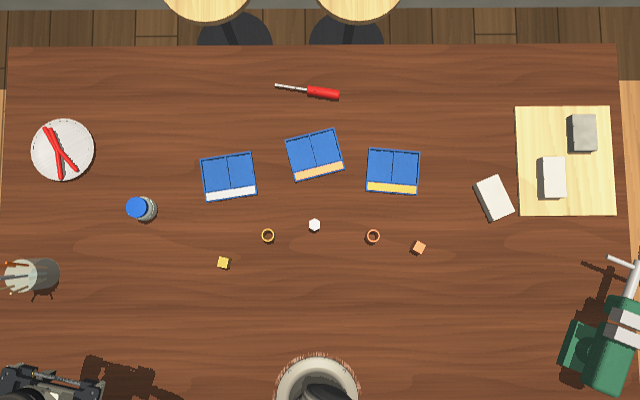

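View pics/scene0.png

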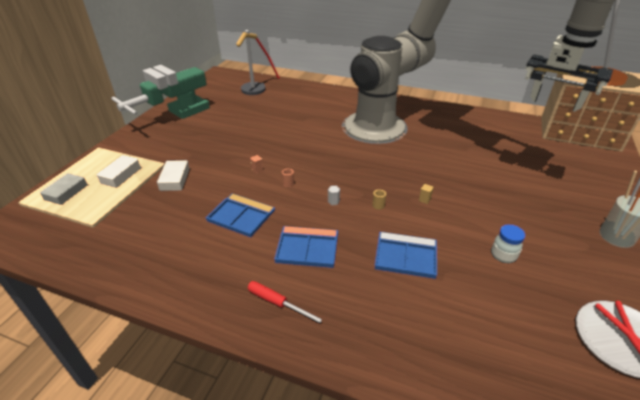

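Top view: trays from left are steel (230,176), copper (314,155) and brass (393,171). Pieces are brass bar (223,263), brass tube (268,236), steel hex (314,225), copper tube (373,236) and copper bar (418,248). Next I measure them.

```bash
cat >h.py <<'E'
import numpy as np, cv2
from cell import robot
from scipy.spatial.transform import Rotation as Ro
def world(px,z,n='top'):
    m=robot.camera_model(n);px=np.atleast_2d(px).astype(float)
    d=np.c_[(px[:,0]-m['cx'])/m['fx'],(px[:,1]-m['cy'])/m['fy'],np.ones(len(px))]@m['R']
    c=-m['R'].T@m['t'];return (c+d*((z-c[2])/d[:,2])[:,None])[:,:2]
def delta(p,yaw):
    s=robot.observe();R=Ro.from_euler('xyz',s['tool_rot']);T=Ro.from_euler('xyz',[np.pi,0,yaw])
    print('shift',R.inv().apply(np.array(p)-s['tool_pos']).round(4),'rot',(R.inv()*T).as_rotvec().round(3),'t',s['time'])
E
python3 - <<'E'
from h import *
im=cv2.imread('pics/top0.png');hsv=cv2.cvtColor(im,cv2.COLOR_BGR2HSV)
for n,(u,v) in dict(bbar=(223,263),btube=(268,236),hex=(314,225),ctube=(373,236),cbar=(418,248)).items():
    c=hsv[v-16:v+16,u-16:u+16];m=(c[:,:,2]>150).astype(np.uint8)
    pts=np.argwhere(m)[:,::-1]+[u-16,v-16]
    w=world(pts,.044)*1000;r=cv2.minAreaRect(w.astype(np.float32))
    print(n,len(pts),pts.mean(0).round(1),w.mean(0).round(1),[np.round(a,1) for a in r],hsv[v,u])
for n,(u,v) in dict(steel=(230,176),copper=(314,155),brass=(393,171)).items():
    c=hsv[v-36:v+36,u-36:u+36];m=((c[:,:,0]>95)&(c[:,:,0]<125)&(c[:,:,1]>120)).astype(np.uint8)
    k=max(cv2.findContours(m,0,1)[0],key=cv2.contourArea)[:,0]+[u-36,v-36]
    w=world(k,.012)*1000;r=cv2.minAreaRect(w.astype(np.float32));print(n,[np.round(a,1) for a in r],cv2.boxPoints(r).round().tolist())
print([world(p,.0).round(3) for p in [(143,210),(494,198)]])
cv2.imwrite('pics/crop0.png',cv2.resize(im[110:290,180:450],None,fx=2.9,fy=2.9,interpolation=cv2.INTER_CUBIC))
E
```

```text
bbar 122 [221.7 262.5] [353.  241.3] [array([343.1, 242.9]), array([39.9, 68.4]), np.float64(54.8)] [ 23 143 243]
btube 75 [266.9 234.4] [424.3 125.1] [array([433.9, 132.1]), array([59.6, 33. ]), np.float64(39.7)] [ 11 142 131]
hex 124 [314.5 224.3] [449.2   1.8] [array([441. ,  -3.2]), array([53.2, 31.6]), np.float64(31.1)] [ 24   5 244]
ctube 111 [373.6 233.5] [ 424.2 -151.3] [array([ 431.5, -151. ]), array([46.4, 77. ]), np.float64(48.5)] [ 11 145 155]
cbar 113 [419.  246.8] [ 388.7 -268.3] [array([ 388.8, -268.4]), array([26.6, 27.8]), np.float64(59.6)] [ 15 121 247]
steel [array([581.2, 232.9]), array([118.2, 140.2]), np.float64(8.6)] [[512.0, 293.0], [533.0, 155.0], [650.0, 172.0], [629.0, 311.0]]
copper [array([639.4,   0.8]), array([118. , 139.3]), np.float64(14.3)] [[565.0, 54.0], [599.0, -81.0], [714.0, -52.0], [679.0, 83.0]]
brass [array([ 593.3, -210. ]), array([141.3, 117.1]), np.float64(84.7)] [[529.0, -275.0], [645.0, -286.0], [658.0, -145.0], [542.0, -134.0]]
[array([[0.494, 0.463]]), array([[ 0.518, -0.486]])]
```

View pics/crop0.png

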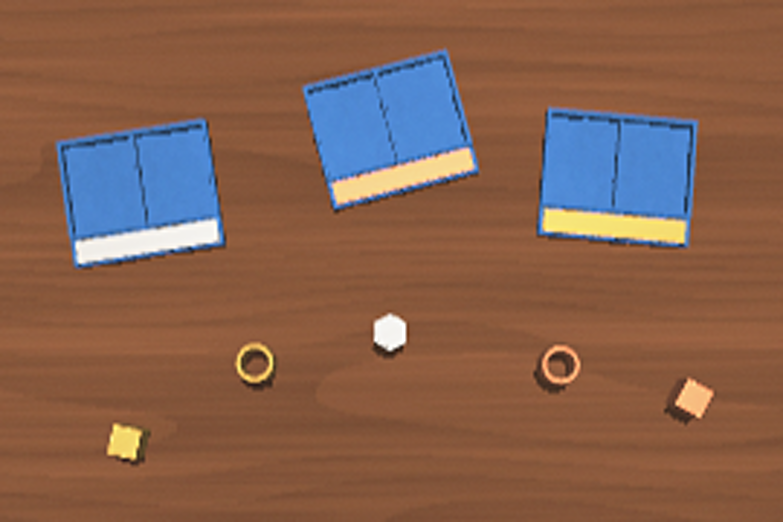

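The crop confirms it: white strip (steel) on the left, copper in the middle, yellow brass on the right. Bar orientations still need a cleaner fit.

```bash
python3 - <<'E'
from h import *
im=cv2.imread('pics/top0.png');F=6
for n,(u,v) in dict(bbar=(223,263),btube=(268,236),hex=(314,225),ctube=(373,236),cbar=(418,248)).items():
    c=cv2.resize(im[v-11:v+11,u-11:u+11],None,fx=F,fy=F,interpolation=cv2.INTER_CUBIC);g=c.max(2)
    t,m=cv2.threshold(g,0,255,cv2.THRESH_OTSU)
    k=max(cv2.findContours(m,0,1)[0],key=cv2.contourArea)[:,0]
    w=world((k+.5)/F-.5+[u-11,v-11],.044)*1000;w=w.astype(np.float32);r=cv2.minAreaRect(w)
    a=np.radians(np.arange(0,180,5));e=[np.ptp(w@[np.cos(x),np.sin(x)]) for x in a]
    print(n,[np.round(q,1) for q in r],'minwidth dir',5*np.argsort(e)[:6],np.round(sorted(e)[:2],1))
delta([.353,.241,.13],np.radians(76))
E
```

```text
bbar [array([354.7, 239.7]), array([26.5, 28.1]), np.float64(77.5)] minwidth dir [ 75  80 165  70 170  85] [26.8 27.2]
btube [array([424.1, 124.3]), array([33.6, 34.6]), np.float64(52.9)] minwidth dir [90 85 95 80 75 55] [33.2 33.2]
hex [array([450.1,   3.3]), array([28.5, 32.4]), np.float64(89.4)] minwidth dir [ 90  85  95 145 150  25] [28.7 29.3]
ctube [array([ 419.4, -149.6]), array([34. , 33.8]), np.float64(44.2)] minwidth dir [115 110  60  90 135 105] [33.6 33.6]
cbar [array([ 388.7, -268.4]), array([27.2, 27.7]), np.float64(59.8)] minwidth dir [ 60 150  65  55 145 155] [27.1 27.8]
shift [-0.2896 -0.21    0.0963] rot [-1.000e-03  1.000e-03  1.587e+00] t 0.1
```

Request:
{"op": "arm_command", "data": {
  "moves": [
    [[-0.032,-0.023,0.01],[0,0,0.14],0.07],
    [[-0.064,-0.047,0.02],[0,0,0.28],0.07],
    [[-0.096,-0.07,0.03],[0,0,0.42],0.07],
    [[-0.128,-0.093,0.04],[0,0,0.56],0.07],
    [[-0.16,-0.117,0.05],[0,0,0.7],0.07]
  ]
}}

```text
time: 0.6
tool_pos: [0.2486, 0.36, 0.1762]
tool_rot: [-3.142, 0.0, 2.208]
contact_force: [1.7, 0.4, -0.3]
opening: 0.0701
grip_force: 0.0
```

```bash
python3 - <<'E'
from h import *
delta([.3547,.2397,.10],np.radians(77.5))
E
```

```text
shift [-0.1598  0.0136  0.0762] rot [-0.     0.     0.856] t 0.6
```

Request:
{"op": "arm_command", "data": {
  "moves": [
    [[-0.035,0.003,0.016],[0,0,0.14],0.07],
    [[-0.07,0.006,0.032],[0,0,0.28],0.07],
    [[-0.1,0.009,0.048],[0,0,0.42],0.07],
    [[-0.13,0.011,0.062],[0,0,0.56],0.07],
    [[-0.16,0.0136,0.076],[0,0,0.7],0.07]
  ]
}}

```text
time: 1.1
tool_pos: [0.3553, 0.2403, 0.1]
tool_rot: [-3.141, 0.0, 1.508]
contact_force: [-0.1, 1.0, 0.9]
opening: 0.07
grip_force: 0.0
```

```bash
python3 - <<'E'
from h import *
delta([.3547,.2397,.012],np.radians(77.5))
cv2.imwrite('pics/w1.png',robot.read_camera('wrist')[:,:,::-1])
E
```

```text
shift [-0.0006 -0.0005  0.088 ] rot [-0.     0.     0.155] t 1.1
```

View pics/w1.png

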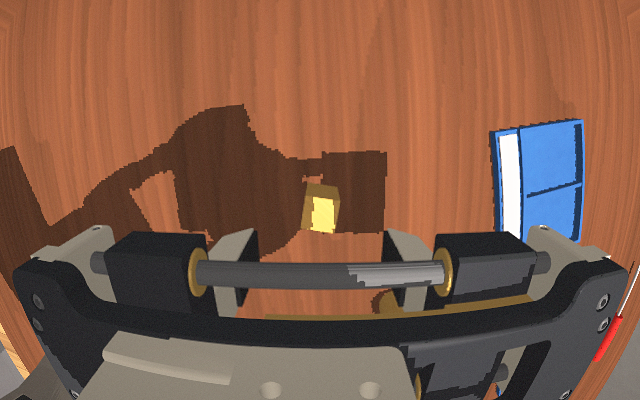

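The wrist view shows the bar's top at (322,215), midway between the fingers. I go down, grip and lift.

Request:
{"op": "arm_command", "data": {
  "moves": [
    [[0,0,0.03],[0,0,0.1],0.07],
    [[0,0,0.06],[0,0,0.155],0.07],
    [[0,0,0.08],[0,0,0.155],0.07],
    [[0,0,0.088],[0,0,0.155],0.07],
    [[0,0,0.088],[0,0,0.155],0.06]
  ],
  "squeeze": 25
}}

```text
time: 1.65
tool_pos: [0.3542, 0.2413, 0.012]
tool_rot: [-3.14, 0.001, 1.359]
contact_force: [-0.3, 0.1, -0.0]
opening: 0.0657
grip_force: 0.0
```

Request:
{"op": "arm_command", "data": {
  "moves": [
    [[0,0,0],[0,0,0],0.015],
    [[0,0,0],[0,0,0],0.015],
    [[0,0,0],[0,0,0],0.015],
    [[0,0,0],[0,0,0],0.015],
    [[0,0,0],[0,0,0],0.015]
  ],
  "squeeze": 25
}}

```text
time: 2.15
tool_pos: [0.355, 0.2416, 0.0131]
tool_rot: [3.141, -0.001, 1.359]
contact_force: [2.4, -0.7, 1.1]
opening: 0.0266
grip_force: 1.7
```

```bash
python3 - <<'E'
from h import *
s=robot.observe();print(s['opening'],s['grip_force'],s['tool_pos'],s['contact_force'])
delta([.603,-.245,.09],np.radians(84))
E
```

```text
0.026594496139390637 1.6821815818548203 [0.35500716 0.24158029 0.01307307] [ 2.43270955 -0.66007648  1.09408872]
shift [-0.4235  0.3448 -0.0769] rot [ 0.001 -0.001 -0.107] t 2.15
```

Request:
{"op": "arm_command", "data": {
  "moves": [
    [[0,0,0],[0,0,0],0.015],
    [[0,0,-0.02],[0,0,0],0.015],
    [[0,0,-0.06],[0,0,0],0.015],
    [[-0.02,0.016,-0.085],[0,0,0],0.015],
    [[-0.05,0.04,-0.09],[0,0,0],0.015]
  ]
}}

```text
time: 2.65
tool_pos: [0.3845, 0.1849, 0.1052]
tool_rot: [3.138, -0.003, 1.362]
contact_force: [1.1, -0.8, -4.8]
opening: 0.0259
grip_force: 25.0
```

Request:
{"op": "arm_command", "data": {
  "moves": [
    [[-0.036,0.03,0],[0,0,-0.03],0.015],
    [[-0.072,0.06,0],[0,0,-0.05],0.015],
    [[-0.108,0.09,0],[0,0,-0.07],0.015],
    [[-0.144,0.12,0],[0,0,-0.09],0.015],
    [[-0.18,0.15,0],[0,0,-0.107],0.015]
  ]
}}

```text
time: 3.15
tool_pos: [0.4922, -0.0252, 0.1023]
tool_rot: [-3.141, -0.0, 1.466]
contact_force: [1.1, 1.2, -2.0]
opening: 0.0258
grip_force: 25.0
```

```bash
python3 - <<'E'
from h import *
s=robot.observe();print(s['opening'],s['grip_force'],s['tool_pos'],s['contact_force'])
delta([.603,-.245,.10],np.radians(84))
E
```

```text
0.02582152588938661 24.995794594287872 [ 0.49224922 -0.02517585  0.10233737] [ 1.12687874  1.15264542 -2.02750649]
shift [-0.2071  0.1331  0.0021] rot [-0.001 -0.     0.   ] t 3.15
```

Request:
{"op": "arm_command", "data": {
  "moves": [
    [[-0.042,0.027,0],[0,0,0],0.015],
    [[-0.084,0.054,0],[0,0,0],0.015],
    [[-0.126,0.081,0],[0,0,0],0.015],
    [[-0.167,0.107,0],[0,0,0],0.015],
    [[-0.207,0.133,0.002],[0,0,0],0.015]
  ]
}}

```text
time: 3.65
tool_pos: [0.6029, -0.245, 0.1001]
tool_rot: [-3.141, -0.001, 1.465]
contact_force: [0.5, 0.5, -2.0]
opening: 0.0259
grip_force: 25.0
```

Request:
{"op": "arm_command", "data": {
  "moves": [
    [[0,0,0],[0,0,0],0.015],
    [[0,0,0.02],[0,0,0],0.015],
    [[0,0,0.045],[0,0,0],0.015],
    [[0,0,0.06],[0,0,0],0.015],
    [[0,0,0.065],[0,0,0],0.015]
  ]
}}

```text
time: 4.15
tool_pos: [0.6012, -0.2419, 0.0332]
tool_rot: [-3.137, -0.002, 1.466]
contact_force: [-0.5, 0.7, -2.5]
opening: 0.0257
grip_force: 25.0
```

```bash
python3 - <<'E'
from h import *
s=robot.observe();print(s['opening'],s['grip_force'],s['tool_pos'],s['contact_force'])
delta([.603,-.245,.018],np.radians(84))
cv2.imwrite('pics/w2.png',robot.read_camera('wrist')[:,:,::-1])
E
```

```text
0.025737877244964853 24.994440972805023 [ 0.60120189 -0.24192352  0.03322198] [-0.47092465  0.71627535 -2.5414913 ]
shift [-0.0029  0.0022  0.0152] rot [-0.004 -0.002  0.   ] t 4.15
```

View pics/w2.png

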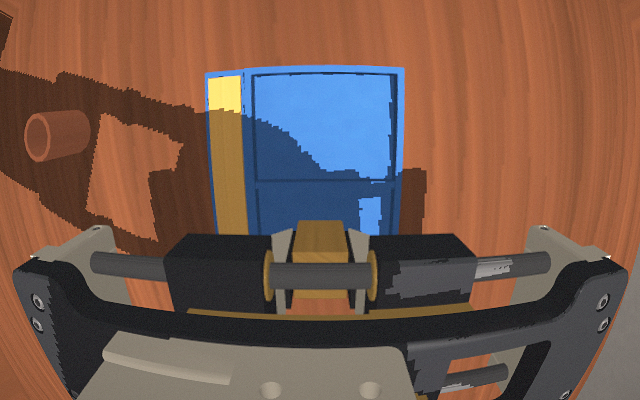

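The bar hangs over the bay nearer the camera, inside its walls. I lower it, release and rise.

Request:
{"op": "arm_command", "data": {
  "moves": [
    [[0,0,0.006],[0,0,0],0.015],
    [[0,0,0.012],[0,0,0],0.015],
    [[0,0,0.0152],[0,0,0],0.015],
    [[0,0,0.0152],[0,0,0],0.015],
    [[0,0,0.0152],[0,0,0],0.015]
  ]
}}

```text
time: 4.7
tool_pos: [0.6029, -0.2432, 0.0208]
tool_rot: [3.141, 0.0, 1.466]
contact_force: [0.8, -0.4, -2.8]
opening: 0.0257
grip_force: 25.0
```

Request:
{"op": "arm_command", "data": {
  "moves": [
    [[0,0,0],[0,0,0],0.05],
    [[0,0,0],[0,0,0],0.05],
    [[0,0,0],[0,0,0],0.05],
    [[0,0,-0.03],[0,0,0],0.05],
    [[0,0,-0.08],[0,0,0],0.06]
  ]
}}

```text
time: 5.2
tool_pos: [0.6007, -0.2421, 0.0979]
tool_rot: [-3.134, -0.003, 1.466]
contact_force: [0.7, -0.6, -0.2]
opening: 0.0541
grip_force: 0.0
```

```bash
python3 - <<'E'
from h import *
delta([.4241,.1243,.10],np.radians(84))
E
```

```text
shift [ 0.3459 -0.214   0.0005] rot [-0.007 -0.003 -0.   ] t 5.2
```

Request:
{"op": "arm_command", "data": {
  "moves": [
    [[0.036,-0.022,0],[0,0,0],0.07],
    [[0.072,-0.044,0],[0,0,0],0.07],
    [[0.108,-0.066,0],[0,0,0],0.07],
    [[0.144,-0.088,0],[0,0,0],0.07],
    [[0.18,-0.11,0],[0,0,0],0.07]
  ]
}}

```text
time: 5.7
tool_pos: [0.5115, -0.0514, 0.101]
tool_rot: [3.14, -0.0, 1.465]
contact_force: [0.4, 0.3, 0.3]
opening: 0.07
grip_force: 0.0
```

Request:
{"op": "arm_command", "data": {
  "moves": [
    [[0.036,-0.022,0],[0,0,0],0.07],
    [[0.072,-0.044,0],[0,0,0],0.07],
    [[0.108,-0.066,0],[0,0,0],0.07],
    [[0.144,-0.09,0],[0,0,0],0.07],
    [[0.166,-0.104,0],[0,0,0],0.07]
  ]
}}

```text
time: 6.2
tool_pos: [0.4246, 0.1254, 0.1009]
tool_rot: [3.141, -0.0, 1.467]
contact_force: [0.4, 0.1, -0.3]
opening: 0.0704
grip_force: 0.0
```

```bash
python3 - <<'E'
from h import *
delta([.4241,.1243,.012],np.radians(84))
cv2.imwrite('pics/w3.png',robot.read_camera('wrist')[:,:,::-1])
E
```

```text
shift [-0.0012 -0.0004  0.0889] rot [ 0.    -0.     0.001] t 6.2
```

View pics/w3.png

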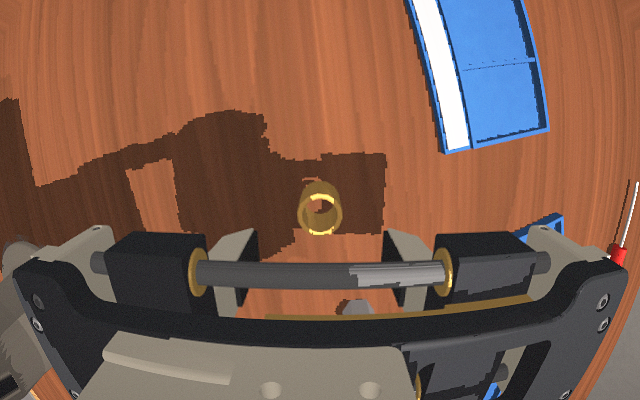

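The tube's rim at (320,213) is centred between the fingers. I grip it.

Request:
{"op": "arm_command", "data": {
  "moves": [
    [[0,0,0.03],[0,0,0],0.07],
    [[0,0,0.06],[0,0,0],0.07],
    [[0,0,0.08],[0,0,0],0.07],
    [[0,0,0.089],[0,0,0],0.07],
    [[0,0,0.089],[0,0,0],0.05]
  ]
}}

```text
time: 6.75
tool_pos: [0.4259, 0.1232, 0.0109]
tool_rot: [-3.14, 0.0, 1.466]
contact_force: [-0.2, 1.2, -0.5]
opening: 0.0654
grip_force: 0.0
```

Request:
{"op": "arm_command", "data": {
  "moves": [
    [[0,0,0],[0,0,0],0.022],
    [[0,0,0],[0,0,0],0.022],
    [[0,0,0],[0,0,0],0.022],
    [[0,0,0],[0,0,0],0.022],
    [[0,0,0],[0,0,0],0.022]
  ]
}}

```text
time: 7.25
tool_pos: [0.4262, 0.1234, 0.012]
tool_rot: [3.141, -0.0, 1.466]
contact_force: [-1.3, -0.7, 5.7]
opening: 0.0333
grip_force: 25.0
```

Request:
{"op": "arm_command", "data": {
  "moves": [
    [[0,0,-0.01],[0,0,0],0.022],
    [[0,0,-0.04],[0,0,0],0.022],
    [[0,0,-0.08],[0,0,0],0.022],
    [[0,0,-0.09],[0,0,0],0.022],
    [[0,0,-0.09],[0,0,0],0.022]
  ]
}}

```text
time: 7.75
tool_pos: [0.4273, 0.1235, 0.1033]
tool_rot: [3.137, -0.001, 1.466]
contact_force: [0.7, -0.0, -1.8]
opening: 0.033
grip_force: 25.0
```

```bash
python3 - <<'E'
from h import *
delta([.609,-.1773,.10],np.radians(84))
E
```

```text
shift [-0.2802  0.2122  0.0039] rot [ 0.004 -0.001 -0.   ] t 7.75
```

Request:
{"op": "arm_command", "data": {
  "moves": [
    [[-0.03,0.023,0],[0,0,0],0.022],
    [[-0.06,0.046,0],[0,0,0],0.022],
    [[-0.09,0.069,0],[0,0,0],0.022],
    [[-0.12,0.092,0],[0,0,0],0.022],
    [[-0.15,0.115,0.001],[0,0,0],0.022]
  ]
}}

```text
time: 8.25
tool_pos: [0.5245, -0.0391, 0.0988]
tool_rot: [-3.139, -0.0, 1.466]
contact_force: [0.3, 0.5, -1.0]
opening: 0.0331
grip_force: 25.0
```

Request:
{"op": "arm_command", "data": {
  "moves": [
    [[-0.03,0.023,0],[0,0,0],0.022],
    [[-0.06,0.046,0],[0,0,0],0.022],
    [[-0.09,0.069,0],[0,0,0],0.022],
    [[-0.118,0.088,0],[0,0,0],0.022],
    [[-0.13,0.097,0.001],[0,0,0],0.022]
  ]
}}

```text
time: 8.75
tool_pos: [0.6078, -0.18, 0.0971]
tool_rot: [-3.14, -0.0, 1.464]
contact_force: [0.0, 1.0, -1.4]
opening: 0.0331
grip_force: 25.0
```

Request:
{"op": "arm_command", "data": {
  "moves": [
    [[0,0,0.01],[0,0,0],0.022],
    [[0,0,0.035],[0,0,0],0.022],
    [[0,0,0.055],[0,0,0],0.022],
    [[0,0,0.06],[0,0,0],0.022],
    [[0,0,0.06],[0,0,0],0.022]
  ]
}}

```text
time: 9.25
tool_pos: [0.6063, -0.176, 0.0376]
tool_rot: [-3.138, -0.001, 1.467]
contact_force: [0.5, -1.2, -0.5]
opening: 0.0329
grip_force: 25.0
```

```bash
python3 - <<'E'
from h import *
delta([.609,-.1773,.017],np.radians(84));print(robot.observe()['tool_pos'])
E
```

```text
shift [-0.0011  0.0029  0.0206] rot [-0.004 -0.001  0.   ] t 9.25
[ 0.60628955 -0.17597001  0.03759187]
```

Request:
{"op": "arm_command", "data": {
  "moves": [
    [[0,0,0.008],[0,0,0],0.022],
    [[0,0,0.015],[0,0,0],0.022],
    [[0,0,0.02],[0,0,0],0.022],
    [[0,0,0.021],[0,0,0],0.022],
    [[0,0,0.021],[0,0,0],0.022]
  ]
}}

```text
time: 9.75
tool_pos: [0.6076, -0.1773, 0.0184]
tool_rot: [-3.142, -0.0, 1.466]
contact_force: [-0.3, 0.8, -1.3]
opening: 0.0329
grip_force: 25.0
```

Request:
{"op": "arm_command", "data": {
  "moves": [
    [[0,0,0],[0,0,0],0.055],
    [[0,0,0],[0,0,0],0.055],
    [[0,0,0],[0,0,0],0.055],
    [[0,0,-0.03],[0,0,0],0.055],
    [[0,0,-0.08],[0,0,0],0.06]
  ]
}}

```text
time: 10.25
tool_pos: [0.6055, -0.1765, 0.096]
tool_rot: [-3.134, -0.002, 1.466]
contact_force: [1.9, 0.3, -0.4]
opening: 0.0584
grip_force: 0.0
```

```bash
python3 - <<'E'
from h import *
delta([.450,.0033,.10],np.radians(60)); delta([.450,.0033,.10],np.radians(120))
E
```

```text
shift [ 0.1624 -0.1735 -0.0023] rot [-0.008 -0.001  0.418] t 10.25
shift [ 0.1624 -0.1735 -0.0023] rot [-0.006 -0.005 -0.629] t 10.25
```

Request:
{"op": "arm_command", "data": {
  "moves": [
    [[0.032,-0.034,0],[0,0,-0.126],0.07],
    [[0.065,-0.069,0],[0,0,-0.252],0.07],
    [[0.097,-0.104,-0.001],[0,0,-0.378],0.07],
    [[0.13,-0.139,-0.002],[0,0,-0.504],0.07],
    [[0.162,-0.173,-0.002],[0,0,-0.629],0.07]
  ]
}}

```text
time: 10.75
tool_pos: [0.4513, 0.0031, 0.101]
tool_rot: [3.14, 0.001, 2.1]
contact_force: [-0.4, 0.4, -0.2]
opening: 0.0698
grip_force: 0.0
```

```bash
python3 - <<'E'
from h import *
delta([.450,.0033,.012],np.radians(120))
cv2.imwrite('pics/w4.png',robot.read_camera('wrist')[:,:,::-1])
E
```

```text
shift [ 0.0009 -0.0012  0.089 ] rot [0.001 0.001 0.005] t 10.75
```

View pics/w4.png

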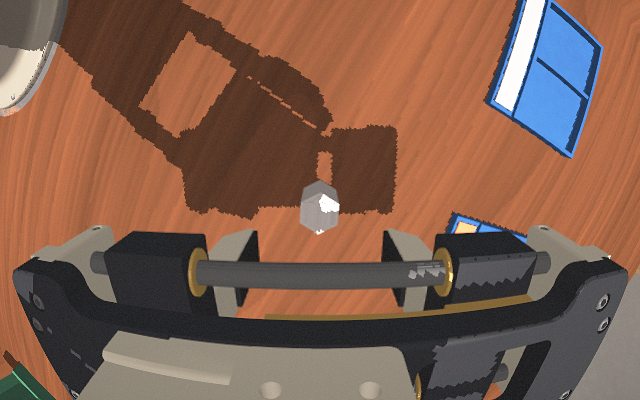

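The hex at (320,208) is centred, with flats facing the fingers and vertices at top and bottom. I grip it.

Request:
{"op": "arm_command", "data": {
  "moves": [
    [[0,0,0.03],[0,0,0],0.07],
    [[0,0,0.06],[0,0,0],0.07],
    [[0,0,0.08],[0,0,0],0.07],
    [[0,0,0.089],[0,0,0],0.07],
    [[0,0,0.089],[0,0,0],0.05]
  ]
}}

```text
time: 11.3
tool_pos: [0.4523, 0.0019, 0.0109]
tool_rot: [-3.14, -0.001, 2.094]
contact_force: [-0.0, -0.9, 0.6]
opening: 0.066
grip_force: 0.0
```

Request:
{"op": "arm_command", "data": {
  "moves": [
    [[0,0,0],[0,0,0],0.016],
    [[0,0,0],[0,0,0],0.016],
    [[0,0,0],[0,0,0],0.016],
    [[0,0,0],[0,0,0],0.016],
    [[0,0,0],[0,0,0],0.016]
  ]
}}

```text
time: 11.8
tool_pos: [0.4527, 0.0018, 0.0119]
tool_rot: [3.141, 0.0, 2.095]
contact_force: [-0.4, -0.1, 3.2]
opening: 0.0278
grip_force: 24.9
```

Request:
{"op": "arm_command", "data": {
  "moves": [
    [[0,0,0],[0,0,0],0.016],
    [[0,0,-0.03],[0,0,0],0.016],
    [[0,0,-0.07],[0,0,0],0.016],
    [[0,0,-0.09],[0,0,0],0.016],
    [[0,0,-0.09],[0,0,0],0.016]
  ]
}}

```text
time: 12.3
tool_pos: [0.4543, 0.0017, 0.1038]
tool_rot: [3.137, 0.003, 2.095]
contact_force: [0.4, 0.2, -2.8]
opening: 0.028
grip_force: 24.9
```

```bash
python3 - <<'E'
from h import *
delta([.599,.201,.10],np.radians(105))
E
```

```text
shift [0.1001 0.225  0.0045] rot [0.005 0.003 0.262] t 12.3
```

Request:
{"op": "arm_command", "data": {
  "moves": [
    [[0.018,0.04,0],[0,0,0.052],0.016],
    [[0.038,0.085,0],[0,0,0.104],0.016],
    [[0.058,0.13,0],[0,0,0.157],0.016],
    [[0.079,0.178,0],[0,0,0.21],0.016],
    [[0.1,0.225,0.001],[0,0,0.262],0.016]
  ]
}}

```text
time: 12.8
tool_pos: [0.5952, 0.1996, 0.0984]
tool_rot: [-3.139, -0.0, 1.831]
contact_force: [2.0, -1.2, -2.1]
opening: 0.0281
grip_force: 24.9
```

Request:
{"op": "arm_command", "data": {
  "moves": [
    [[0,0,0],[0,0,0],0.016],
    [[0,0,0.02],[0,0,0],0.016],
    [[0,0,0.045],[0,0,0],0.016],
    [[0,0,0.06],[0,0,0],0.016],
    [[0,0,0.06],[0,0,0],0.016]
  ]
}}

```text
time: 13.3
tool_pos: [0.5926, 0.1972, 0.0368]
tool_rot: [-3.134, -0.0, 1.833]
contact_force: [0.4, -0.1, -1.9]
opening: 0.0282
grip_force: 24.9
```

```bash
python3 - <<'E'
from h import *
delta([.599,.201,.017],np.radians(105));print(robot.observe()['tool_pos'])
cv2.imwrite('pics/w5.png',robot.read_camera('wrist')[:,:,::-1])
E
```

```text
shift [0.002  0.0073 0.0198] rot [-0.007 -0.     0.   ] t 13.3
[0.59258893 0.1971547  0.03684326]
```

View pics/w5.png

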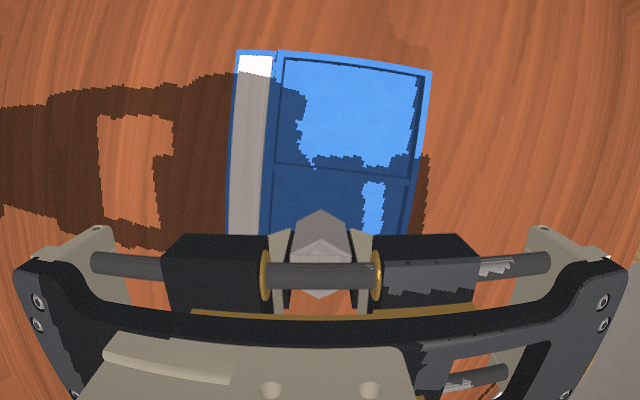

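The hex hangs over the right-hand bay of the white-strip tray. A small shift is enough before lowering.

Request:
{"op": "arm_command", "data": {
  "moves": [
    [[0.001,0.004,0.008],[0,0,0],0.016],
    [[0.001,0.004,0.015],[0,0,0],0.016],
    [[0.001,0.004,0.02],[0,0,0],0.016],
    [[0.001,0.004,0.02],[0,0,0],0.016],
    [[0.001,0.004,0.02],[0,0,0],0.016]
  ]
}}

```text
time: 13.85
tool_pos: [0.5987, 0.1999, 0.0207]
tool_rot: [3.142, -0.0, 1.833]
contact_force: [-0.2, -0.4, -1.7]
opening: 0.0281
grip_force: 24.9
```

Request:
{"op": "arm_command", "data": {
  "moves": [
    [[0,0,0],[0,0,0],0.05],
    [[0,0,0],[0,0,0],0.05],
    [[0,0,0],[0,0,0],0.05],
    [[0,0,-0.03],[0,0,0],0.055],
    [[0,0,-0.08],[0,0,0],0.06]
  ]
}}

```text
time: 14.35
tool_pos: [0.5964, 0.1994, 0.0982]
tool_rot: [-3.134, -0.0, 1.833]
contact_force: [1.1, 0.5, 0.3]
opening: 0.0582
grip_force: 0.0
```

```bash
python3 - <<'E'
from h import *
delta([.4194,-.1496,.10],np.radians(84))
E
```

```text
shift [-0.2913 -0.2614  0.    ] rot [-0.008  0.001  0.367] t 14.35
```

Request:
{"op": "arm_command", "data": {
  "moves": [
    [[-0.03,-0.027,0],[0,0,0],0.07],
    [[-0.06,-0.054,0],[0,0,0],0.07],
    [[-0.09,-0.081,0],[0,0,0],0.07],
    [[-0.12,-0.108,0],[0,0,0],0.07],
    [[-0.15,-0.135,0],[0,0,0],0.07]
  ]
}}

```text
time: 14.85
tool_pos: [0.5065, 0.0189, 0.1011]
tool_rot: [3.14, 0.0, 1.833]
contact_force: [0.5, 0.2, 0.8]
opening: 0.0702
grip_force: 0.0
```

Request:
{"op": "arm_command", "data": {
  "moves": [
    [[-0.03,-0.027,0],[0,0,0.075],0.07],
    [[-0.06,-0.054,0],[0,0,0.15],0.07],
    [[-0.09,-0.081,0],[0,0,0.22],0.07],
    [[-0.12,-0.107,0],[0,0,0.3],0.07],
    [[-0.141,-0.126,0],[0,0,0.367],0.07]
  ]
}}

```text
time: 15.35
tool_pos: [0.4211, -0.1507, 0.1011]
tool_rot: [3.141, 0.001, 1.462]
contact_force: [1.0, 0.2, 0.3]
opening: 0.07
grip_force: 0.0
```

```bash
python3 - <<'E'
from h import *
delta([.4194,-.1496,.012],np.radians(84))
cv2.imwrite('pics/w6.png',robot.read_camera('wrist')[:,:,::-1])
E
```

```text
shift [ 0.0009 -0.0019  0.0891] rot [ 0.001  0.001 -0.004] t 15.35
```

View pics/w6.png

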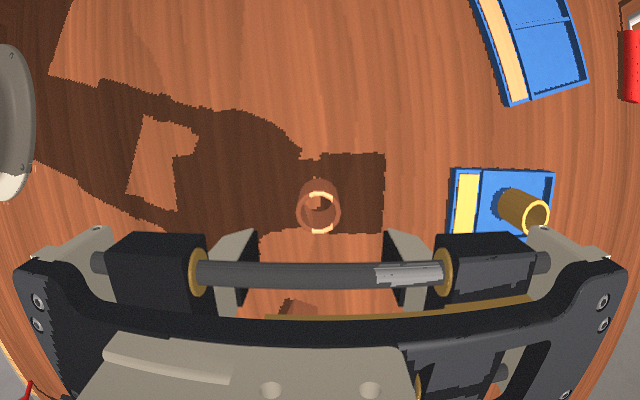

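The copper tube at (319,212) is centred, and the brass tube stands in its bay. I grip the copper tube.

Request:
{"op": "arm_command", "data": {
  "moves": [
    [[0,0,0.03],[0,0,0],0.07],
    [[0,0,0.06],[0,0,0],0.07],
    [[0,0,0.08],[0,0,0],0.07],
    [[0,0,0.089],[0,0,0],0.07],
    [[0,0,0.089],[0,0,0],0.05]
  ]
}}

```text
time: 15.9
tool_pos: [0.4217, -0.1484, 0.011]
tool_rot: [-3.14, -0.001, 1.466]
contact_force: [-0.7, 0.4, -0.5]
opening: 0.0657
grip_force: 0.0
```

Request:
{"op": "arm_command", "data": {
  "moves": [
    [[0,0,0],[0,0,0],0.022],
    [[0,0,0],[0,0,0],0.022],
    [[0,0,0],[0,0,0],0.022],
    [[0,0,0],[0,0,0],0.022],
    [[0,0,0],[0,0,0],0.022]
  ]
}}

```text
time: 16.4
tool_pos: [0.422, -0.1487, 0.0121]
tool_rot: [3.141, 0.0, 1.466]
contact_force: [-2.1, -0.1, 6.2]
opening: 0.0341
grip_force: 25.0
```

Request:
{"op": "arm_command", "data": {
  "moves": [
    [[0,0,0],[0,0,0],0.022],
    [[0,0,-0.03],[0,0,0],0.022],
    [[0,0,-0.07],[0,0,0],0.022],
    [[0,0,-0.09],[0,0,0],0.022],
    [[0,0,-0.09],[0,0,0],0.022]
  ]
}}

```text
time: 16.9
tool_pos: [0.4237, -0.1496, 0.1042]
tool_rot: [3.136, 0.002, 1.466]
contact_force: [1.4, -0.5, -1.1]
opening: 0.0337
grip_force: 25.0
```

```bash
python3 - <<'E'
from h import *
delta([.6436,.037,.10],np.radians(104))
E
```

```text
shift [0.2086 0.1991 0.0048] rot [ 0.005  0.003 -0.349] t 16.9
```

Request:
{"op": "arm_command", "data": {
  "moves": [
    [[0.025,0.024,0],[0,0,0],0.022],
    [[0.055,0.053,0],[0,0,0],0.022],
    [[0.085,0.081,0],[0,0,0],0.022],
    [[0.112,0.107,0],[0,0,0],0.022],
    [[0.135,0.129,0],[0,0,0],0.022]
  ]
}}

```text
time: 17.4
tool_pos: [0.565, -0.0264, 0.0999]
tool_rot: [-3.14, -0.0, 1.466]
contact_force: [0.2, 0.2, -0.7]
opening: 0.0342
grip_force: 25.0
```

Request:
{"op": "arm_command", "data": {
  "moves": [
    [[0.02,0.019,0],[0,0,-0.07],0.022],
    [[0.04,0.038,0],[0,0,-0.14],0.022],
    [[0.06,0.057,0],[0,0,-0.21],0.022],
    [[0.074,0.07,0],[0,0,-0.28],0.022],
    [[0.074,0.07,0.001],[0,0,-0.349],0.022]
  ]
}}

```text
time: 17.9
tool_pos: [0.6426, 0.0402, 0.0983]
tool_rot: [-3.141, -0.001, 1.82]
contact_force: [-0.6, 0.2, -0.4]
opening: 0.0339
grip_force: 25.0
```

Request:
{"op": "arm_command", "data": {
  "moves": [
    [[0,0,0.01],[0,0,0],0.022],
    [[0,0,0.035],[0,0,0],0.022],
    [[0,0,0.055],[0,0,0],0.022],
    [[0,0,0.06],[0,0,0],0.022],
    [[0,0,0.06],[0,0,0],0.022]
  ]
}}

```text
time: 18.4
tool_pos: [0.6405, 0.038, 0.0387]
tool_rot: [-3.138, -0.001, 1.813]
contact_force: [0.1, 0.9, -0.9]
opening: 0.0341
grip_force: 25.0
```

```bash
python3 - <<'E'
from h import *
delta([.6436,.037,.016],np.radians(104));print(robot.observe()['tool_pos'])
E
```

```text
shift [-0.0017  0.0028  0.0227] rot [-0.003 -0.001 -0.002] t 18.4
[0.64054608 0.03798282 0.03872765]
```

Request:
{"op": "arm_command", "data": {
  "moves": [
    [[0,0,0.008],[0,0,0],0.022],
    [[0,0,0.016],[0,0,0],0.022],
    [[0,0,0.0215],[0,0,0],0.022],
    [[0,0,0.0225],[0,0,0],0.022],
    [[0,0,0.0225],[0,0,0],0.022]
  ]
}}

```text
time: 18.9
tool_pos: [0.6418, 0.0383, 0.018]
tool_rot: [-3.142, -0.0, 1.815]
contact_force: [0.9, -0.4, -2.0]
opening: 0.0338
grip_force: 25.0
```

Request:
{"op": "arm_command", "data": {
  "moves": [
    [[0,0,0],[0,0,0],0.055],
    [[0,0,0],[0,0,0],0.055],
    [[0,0,0],[0,0,0],0.055],
    [[0,0,-0.03],[0,0,0],0.055],
    [[0,0,-0.08],[0,0,0],0.06]
  ]
}}

```text
time: 19.4
tool_pos: [0.6395, 0.0383, 0.0956]
tool_rot: [-3.134, -0.002, 1.815]
contact_force: [1.3, 0.7, 0.2]
opening: 0.0583
grip_force: 0.0
```

```bash
python3 - <<'E'
from h import *
delta([.3887,-.2684,.10],np.radians(60))
E
```

```text
shift [-0.2371 -0.3175 -0.0026] rot [-0.008  0.001  0.767] t 19.4
```

Request:
{"op": "arm_command", "data": {
  "moves": [
    [[-0.025,-0.033,0],[0,0,0],0.07],
    [[-0.05,-0.067,-0.001],[0,0,0],0.07],
    [[-0.075,-0.1,-0.002],[0,0,0],0.07],
    [[-0.1,-0.134,-0.003],[0,0,0],0.07],
    [[-0.125,-0.167,-0.003],[0,0,0],0.07]
  ]
}}

```text
time: 19.9
tool_pos: [0.509, -0.1245, 0.1017]
tool_rot: [3.14, 0.001, 1.815]
contact_force: [0.9, -0.7, -0.2]
opening: 0.07
grip_force: 0.0
```

Request:
{"op": "arm_command", "data": {
  "moves": [
    [[-0.025,-0.033,0],[0,0,0.14],0.07],
    [[-0.05,-0.067,0],[0,0,0.28],0.07],
    [[-0.075,-0.1,0],[0,0,0.42],0.07],
    [[-0.1,-0.134,0],[0,0,0.56],0.07],
    [[-0.112,-0.1505,0],[0,0,0.7],0.07]
  ]
}}

```text
time: 20.4
tool_pos: [0.3892, -0.2707, 0.1016]
tool_rot: [3.141, 0.001, 1.107]
contact_force: [0.1, 0.6, 0.2]
opening: 0.0702
grip_force: 0.0
```

```bash
python3 - <<'E'
from h import *
delta([.3887,-.2684,.012],np.radians(60))
cv2.imwrite('pics/w7.png',robot.read_camera('wrist')[:,:,::-1])
E
```

```text
shift [ 0.0018 -0.0016  0.0896] rot [0.001 0.001 0.06 ] t 20.4
```

View pics/w7.png

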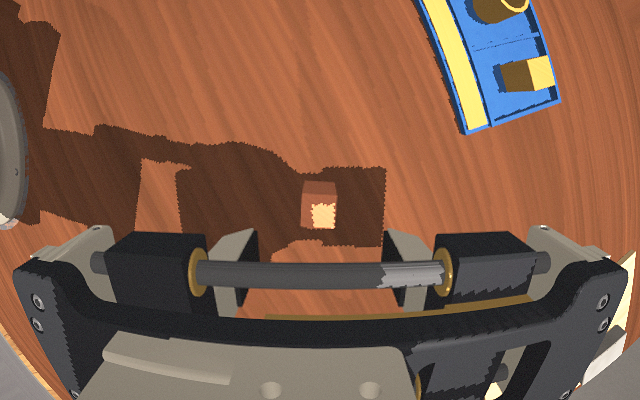

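The copper bar at (319,205) is centred and nearly square to the fingers, and both brass pieces stand in their tray. I grip it.

Request:
{"op": "arm_command", "data": {
  "moves": [
    [[0,0,0.03],[0,0,0.06],0.07],
    [[0,0,0.06],[0,0,0.06],0.07],
    [[0,0,0.08],[0,0,0.06],0.07],
    [[0,0,0.089],[0,0,0.06],0.07],
    [[0,0,0.089],[0,0,0.06],0.05]
  ]
}}

```text
time: 20.95
tool_pos: [0.3909, -0.2679, 0.0114]
tool_rot: [-3.14, -0.001, 1.056]
contact_force: [0.4, 0.4, -0.5]
opening: 0.0652
grip_force: 0.0
```

Request:
{"op": "arm_command", "data": {
  "moves": [
    [[0,0,0],[0,0,0],0.014],
    [[0,0,0],[0,0,0],0.014],
    [[0,0,0],[0,0,0],0.014],
    [[0,0,0],[0,0,0],0.014],
    [[0,0,0],[0,0,0],0.014]
  ]
}}

```text
time: 21.45
tool_pos: [0.3907, -0.2683, 0.0124]
tool_rot: [-3.141, -0.0, 1.055]
contact_force: [-3.8, 1.6, 3.4]
opening: 0.027
grip_force: 1.6
```

Request:
{"op": "arm_command", "data": {
  "moves": [
    [[0,0,0],[0,0,0],0.014],
    [[0,0,-0.03],[0,0,0],0.014],
    [[0,0,-0.07],[0,0,0],0.014],
    [[0,0,-0.09],[0,0,0],0.014],
    [[0,0,-0.09],[0,0,0],0.014]
  ]
}}

```text
time: 21.95
tool_pos: [0.3923, -0.2696, 0.1043]
tool_rot: [3.136, 0.001, 1.055]
contact_force: [0.3, -0.4, -2.3]
opening: 0.0256
grip_force: 25.0
```

```bash
python3 - <<'E'
from h import *
delta([.6604,-.031,.10],np.radians(98))
E
```

```text
shift [0.3398 0.1154 0.0046] rot [ 0.005  0.003 -0.656] t 21.95
```

Request:
{"op": "arm_command", "data": {
  "moves": [
    [[0.03,0.01,0],[0,0,0],0.014],
    [[0.065,0.022,0],[0,0,0],0.014],
    [[0.1,0.034,0],[0,0,0],0.014],
    [[0.135,0.046,0],[0,0,0],0.014],
    [[0.17,0.058,0],[0,0,0],0.014]
  ]
}}

```text
time: 22.45
tool_pos: [0.5253, -0.1477, 0.0998]
tool_rot: [-3.138, 0.0, 1.055]
contact_force: [1.0, -1.2, -2.6]
opening: 0.0258
grip_force: 25.0
```

Request:
{"op": "arm_command", "data": {
  "moves": [
    [[0.04,0.013,0],[0,0,-0.13],0.014],
    [[0.08,0.027,0],[0,0,-0.26],0.014],
    [[0.12,0.04,0],[0,0,-0.4],0.014],
    [[0.155,0.052,0],[0,0,-0.53],0.014],
    [[0.17,0.057,0.001],[0,0,-0.656],0.014]
  ]
}}

```text
time: 22.95
tool_pos: [0.6599, -0.0265, 0.0981]
tool_rot: [-3.14, -0.001, 1.718]
contact_force: [0.5, -1.3, -2.6]
opening: 0.0255
grip_force: 25.0
```

Request:
{"op": "arm_command", "data": {
  "moves": [
    [[0,0,0],[0,0,0],0.014],
    [[0,0,0.005],[0,0,0],0.014],
    [[0,0,0.02],[0,0,0],0.014],
    [[0,0,0.03],[0,0,0],0.014],
    [[0,0,0.03],[0,0,0],0.014]
  ]
}}

```text
time: 23.45
tool_pos: [0.6567, -0.0302, 0.0686]
tool_rot: [-3.137, -0.001, 1.708]
contact_force: [-0.5, 0.9, -1.2]
opening: 0.0259
grip_force: 25.0
```

```bash
python3 - <<'E'
from h import *
delta([.6604,-.031,.016],np.radians(98));print(robot.observe()['tool_pos'])
cv2.imwrite('pics/w8.png',robot.read_camera('wrist')[:,:,::-1])
E
```

```text
shift [-0.0014  0.0039  0.0525] rot [-0.005 -0.001 -0.002] t 23.45
[ 0.65665012 -0.03016688  0.06855745]
```

View pics/w8.png

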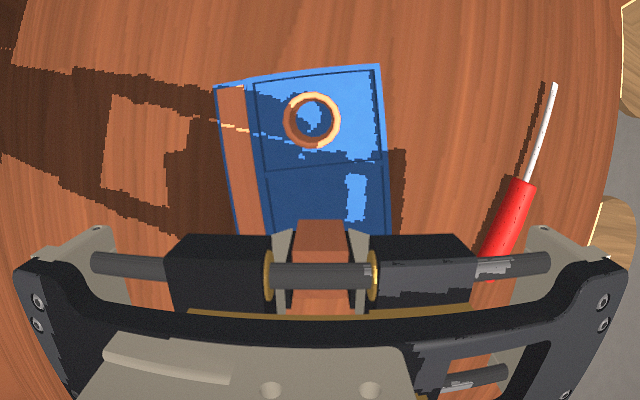

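The copper tube stands centred in the far bay at (312,120), and the bar hangs over the near bay. I lower, release and rise.

Request:
{"op": "arm_command", "data": {
  "moves": [
    [[0,0.001,0.015],[0,0,0],0.014],
    [[0,0.001,0.033],[0,0,0],0.014],
    [[0,0.001,0.045],[0,0,0],0.014],
    [[0,0.001,0.051],[0,0,0],0.014],
    [[0,0.001,0.052],[0,0,0],0.014]
  ]
}}

```text
time: 24.0
tool_pos: [0.6593, -0.0292, 0.0181]
tool_rot: [-3.14, -0.0, 1.711]
contact_force: [0.0, -0.1, -2.4]
opening: 0.0259
grip_force: 25.0
```

Request:
{"op": "arm_command", "data": {
  "moves": [
    [[0,0,0],[0,0,0],0.014],
    [[0,0,0],[0,0,0],0.014],
    [[0,0,0],[0,0,0],0.05],
    [[0,0,0],[0,0,0],0.05],
    [[0,0,0],[0,0,0],0.05]
  ]
}}

```text
time: 24.5
tool_pos: [0.6602, -0.0293, 0.0198]
tool_rot: [3.14, 0.0, 1.711]
contact_force: [1.5, -1.0, 0.0]
opening: 0.0451
grip_force: 0.0
```

Request:
{"op": "arm_command", "data": {
  "moves": [
    [[0,0,-0.02],[0,0,0],0.05],
    [[0,0,-0.06],[0,0,0],0.05],
    [[0.02,0,-0.1],[0,0,0],0.05],
    [[0.02,-0.04,-0.13],[0,0,0],0.05],
    [[0.02,-0.08,-0.15],[0,0,0],0.05]
  ]
}}

```text
time: 25.0
tool_pos: [0.578, -0.0203, 0.1716]
tool_rot: [3.137, 0.001, 1.712]
contact_force: [0.2, -0.9, 0.2]
opening: 0.05
grip_force: 0.0
```

Request:
{"op": "arm_command", "data": {
  "moves": [
    [[0,-0.04,0],[0,0,0],0.05],
    [[0,-0.08,0],[0,0,0],0.05],
    [[0,-0.12,0],[0,0,0],0.05],
    [[0,-0.15,0],[0,0,0],0.05],
    [[0,-0.18,0],[0,0,0],0.05]
  ]
}}

```text
time: 25.5
tool_pos: [0.3982, -0.0459, 0.1695]
tool_rot: [3.14, 0.001, 1.711]
contact_force: [0.2, -1.1, 0.8]
opening: 0.0499
grip_force: 0.0
```

```bash
python3 - <<'E'
from h import *
im=robot.read_camera('top')[:,:,::-1]
cv2.imwrite('pics/top1.png',cv2.resize(im[110:290,180:450],None,fx=2.9,fy=2.9,interpolation=cv2.INTER_CUBIC))
print(robot.observe()['tool_pos'])
E
```

```text
[ 0.39376125 -0.04539756  0.16896807]
```

View pics/top1.png

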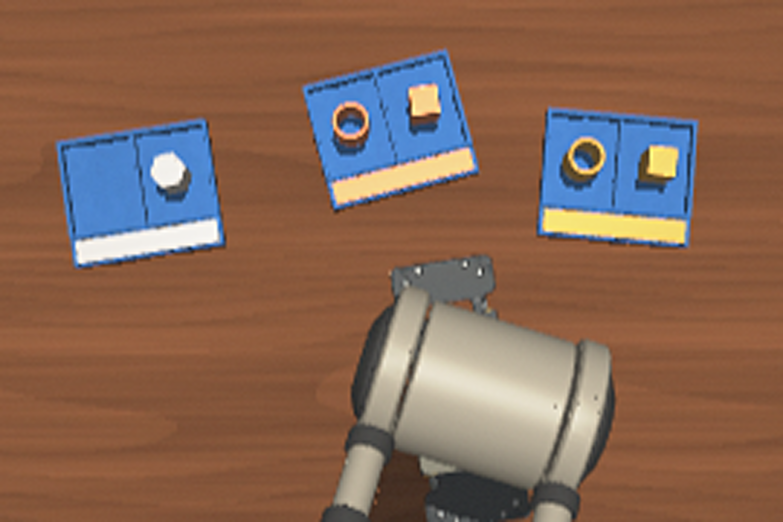

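All five pieces stand well inside the right bays: hex (169,173), copper tube (350,124) and bar (424,103), brass tube (584,159) and bar (660,162). The arm is clear of them.

```bash
python3 -c "
from cell import robot
print(robot.hand_in())"
```

```text
the job is handed in; nothing more can be done
None
```

All five offcuts are standing upright and released in the trays of their own metal, one to a bay, and the job is handed in at about 26 s; the hand-in returned no verdict, and I kept the arm clear of the flux jar and fire brick but did not re-check them in the final picture.

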